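# Pack the matching hexagon nuts in the carrier and close the clamp bar

### The arm

A 6-joint arm with a two-finger parallel gripper is mounted at the origin on a cart in front of the work surface, level with it; the furniture and walls round the work are solid. World frame = base frame: x ahead of the robot, y to its left, z up, the work surface at z = 0. Lengths are in m, angles in rad, forces in N, time in s.
With the tool pointing down it reaches from about 0.4 to 0.825 m from the base axis. Payload 7 kg.
Tool frame: the origin (TCP) lies at the very end of the fingers, on their centre line; the grasp point (between the pads) lies 19 mm behind it; z points along the fingers, y is the line along which they close (so a half turn about z gives the same grasp; the last joint's range is limited). The gripper opens to 88 mm and grips with 3 to 60 N. Pads are 19 mm wide; open, the fingers measure 130 mm over their backs; the gripper's body (78 mm by 193 mm) begins 47 mm behind the grasp point.
Start: joints at [1.492, 0.359, 0.012, 0, -1.224, -0.288], TCP at [0.242, 0.63, 0.227] pointing down, gripper open.
Joint ranges: [-3.07, 3.07], [-1.43, 2.12], [-1.02, 1.25], [-3.03, 1.67], [-3.05, -0], [-3.03, 3.03]. Speed limits (rad/s): [2.39, 2.39, 3.01, 3.14, 3.14, 3.14].

### API

Orientations are given as a unit quaternion [w, x, y, z].
In Python, from cell import manip gives the robot as it stands. The module is installed in compiled form; this text tells all that it offers.
- The arm moves only by the shell command python3 -m handwheel 'ROWS' [FORCE]. ROWS is a JSON object of lists of equal length, an entry for each row: "claw": the opening, from -1 (shut) to 1 (fully open); "dp": the shift along the tool's x, y, z in cm, a list of three; "rot": the turn, a rotation vector about the tool's x, y, z in degrees, a list of three. A call has 1 to 20 rows; each row shifts and turns the commanded pose from where the row before left it, along the tool's axes as they then stand; what a row does not reach is not made up. A row lasts 1/8 s, in which the tool goes at most 62.5 mm and 10.7 degrees, less where a joint would pass 70% of its speed; a pose out of reach is approached as far as the arm can. A call with a gripper value outside its range is refused whole. The fingers move at their own pace and stop on an object; FORCE is the grip in N (left out, the last holds). Time passes only in rows, so rows that do not move let the fingers close. It gives the time, the measured TCP pose, the force, the opening and the grip force at its end, in the units of the state.
- manip.state(): the state, without advancing time (a new reading comes with each control period).
- manip.get_image(name): name is "side" or "top"; returns the picture (400x640x3 uint8, blue, green, red); there is no depth.
- manip.camera_params(name): a dict with "camera_matrix" (3x3 intrinsics, pixels), "R" (3x3) and "t" (3): a world point X has camera coordinates R X + t. Camera axes: x right, y down, z forward; pixel columns grow to the right and rows downward; lengths in m; the calibration is good to about 2 mm. A picture is of the moment at which its call begins. camera_params takes no time and is no camera call.
- manip.hand_in(): hands the job in; it is judged then, once.
The state is a dict: "t": time; "joints": joint angles; "joint_vel": joint speeds; "joint_torque": joint torques, N m; "position": TCP position; "eef_rot": TCP orientation; "wrist_force": force on the tool from outside, world axes, zero at the start; "ft_torque": the same for the moment, N m; "width": finger opening in m; "grasp_force": force on a finger pad.
Only numpy, scipy, OpenCV 4.12 (cv2) and the standard library are available. Lean on these libraries where they do the work, as an engineer would, in place of code of your own. Each camera call takes 0.05 s, during which the arm holds its last target. There are 200 camera calls.

### The job

Find the two loose nuts of the same shape as the sample lying in the square frame, and pack them side by side flat on the carrier's floor, between the fixed hexagonal locator and the clamp bar, so that each lies flat face to flat face against the locator and against the other nut, like a honeycomb. Close the carrier by sliding the clamp bar up until it rests against both nuts and let go. Leave the sample, the nuts of the other shape, the caliper and the oil bottle where they are.

Things in the scene. Friction and masses are not known exactly. Their poses are not given: they have to be found in the camera images.
- carrier: fixed aluminium nut carrier, 170 (x) by 150 mm (y), origin under its centre, floor 8 mm up, side rails 15 mm up at y = +-72. The locator stands at x = +45, y = 0; the clamp bar is on the -x side. The tight pack has nut centres at x = 0, y = +-26, flats facing +-30, +-90, +-150 degrees from the carrier's x, one corner of each nut towards the bar
- locator (a point): centre of the top of the carrier's fixed hexagonal steel locator, 52 mm across flats, 22 mm high, top 30 mm above the bench; flats face +-30, +-90 and +-150 degrees from the carrier's x axis
- clamp_bar (a joint): travel (m) of the steel clamp bar along the carrier's +x: 0 drawn back, at most 0.046. The bar is 130 mm long (y), 12 mm thick, about 15 mm high; its front face is at carrier x = -0.070 + travel, so it meets the corners of a tight pack at about 0.040. About 2 N of friction; it stays where it is left
- tab_top (a point): middle of the top edge of the clamp bar's upright tab, 58 mm above the bench, 6 mm behind the bar's front face: a plate 9 mm thick (carrier x) and 36 mm wide (y), standing about 35 mm above the bar; pinch it from above or push it from behind
- sample_frame: fixed low square frame of flat aluminium bar, 100 mm outside, 84 mm inside, 6 mm high, without a floor, origin at its centre on the bench; the nut lying in it is the sample
- plain_1: Plain steel hexagon nut, 52 mm across flats (60 mm over the corners), 0.3 kg, lying flat; origin at the centre of its underside, z up, x axis square to one pair of flats (so flats face 0, 60, 120 ... degrees from x). 26 mm high with a level top and a 32 mm bore
- plain_2: Plain steel hexagon nut, 52 mm across flats (60 mm over the corners), 0.3 kg, lying flat; origin at the centre of its underside, z up, x axis square to one pair of flats (so flats face 0, 60, 120 ... degrees from x). 26 mm high with a level top and a 32 mm bore
- plain_3: Plain steel hexagon nut, 52 mm across flats (60 mm over the corners), 0.3 kg, lying flat; origin at the centre of its underside, z up, x axis square to one pair of flats (so flats face 0, 60, 120 ... degrees from x). 26 mm high with a level top and a 32 mm bore
- castle_1: Castle steel hexagon nut, 52 mm across flats (60 mm over the corners), 0.3 kg, lying flat; origin at the centre of its underside, z up, x axis square to one pair of flats (so flats face 0, 60, 120 ... degrees from x). Its hexagon is 24 mm high and carries an 8 mm high round crown, 45 mm across, with six slots (32 mm high in all), 32 mm bore
- castle_2: Castle steel hexagon nut, 52 mm across flats (60 mm over the corners), 0.3 kg, lying flat; origin at the centre of its underside, z up, x axis square to one pair of flats (so flats face 0, 60, 120 ... degrees from x). Its hexagon is 24 mm high and carries an 8 mm high round crown, 45 mm across, with six slots (32 mm high in all), 32 mm bore
- castle_3: Castle steel hexagon nut, 52 mm across flats (60 mm over the corners), 0.3 kg, lying flat; origin at the centre of its underside, z up, x axis square to one pair of flats (so flats face 0, 60, 120 ... degrees from x). Its hexagon is 24 mm high and carries an 8 mm high round crown, 45 mm across, with six slots (32 mm high in all), 32 mm bore
- caliper: vernier caliper lying on the bench, 66 x 190 x 12 mm, origin at the centre of its underside; bystander
- oil_can: grey oil bottle with a red spout, 47 mm across, 140 mm tall, standing; origin under its centre; bystander
- paste_box (a point): foot of a fixed open box of paste behind the carrier, never moved, about 105 mm (x) by 150 mm (y), 60 mm high; its half-open lid stands up to 127 mm above the bench: carry things over or round it

How it is judged:
By the outcome, as a careful person would: the job done as asked, in the order asked, and still so for the second after the job is handed in, with the robot touching nothing.
It also fails if it takes over 67 s, if anything falls off the work surface, if the arm or the gripper's body presses on something with over 40 N, if the wrist force passes 120 N, or if a joint passes its speed limit or range.

## Working session

There is one attempt and no reset: what is moved stays moved. The work goes in short steps, Python scripts to look and compute and a shell command to move; the robot and the scene stay as the last step left them, time stands still between calls to the robot, and variables do not carry over. Pictures are saved under pics/ and viewed, at most 12 in all, crops included, and the job is handed in when it is done.

```bash
mkdir -p pics
python3 - <<'E'
from cell import manip
import cv2
for n in("top","side"):
    cv2.imwrite(f"pics/{n}0.png",manip.get_image(n)); p=manip.camera_params(n); print(n,p)
print(manip.state())
E
```

```text
top {'camera_matrix': array([[383.75689759,   0.        , 312.05853917],
       [  0.        , 383.75689759, 195.16638211],
       [  0.        ,   0.        ,   1.        ]]), 'R': array([[-0.02662711, -0.99945325, -0.0196009 ],
       [-0.98037912,  0.02993996, -0.19483423],
       [ 0.19531456,  0.01402844, -0.98064031]]), 't': array([0.13440901, 0.53938956, 0.8863044 ])}
side {'camera_matrix': array([[406.81240296,   0.        , 315.84412562],
       [  0.        , 406.81240296, 204.84156328],
       [  0.        ,   0.        ,   1.        ]]), 'R': array([[ 0.92816697, -0.37158563, -0.0207413 ],
       [-0.17870545, -0.3961077 , -0.90064591],
       [ 0.32645129,  0.83965636, -0.43405846]]), 't': array([-0.44488699,  0.19045257,  0.75222821])}
{'t': 0.1, 'joints': array([ 1.49208353e+00,  3.59294529e-01,  1.11417596e-02, -3.01096865e-04,
       -1.22413997e+00, -2.88078677e-01]), 'joint_vel': array([-0.00030921, -0.00016798,  0.0008063 ,  0.00150765,  0.00135066,
       -0.00129254]), 'joint_torque': array([-2.54306702e-03, -5.84166062e+01,  2.93751132e+01,  7.01552823e+00,
        1.01453962e-02, -5.32030185e-05]), 'position': array([0.24195291, 0.62965606, 0.22572735]), 'eef_rot': array([ 7.58899940e-04,  9.83220451e-01, -1.82419750e-01, -6.25984156e-05]), 'wrist_force': array([-0.1005304 ,  0.05001373, -0.33380858]), 'ft_torque': array([0.03519987, 0.01415889, 0.03549799]), 'grasp_force': 0.0, 'width': 0.08775225365238341}
```

View pics/top0.png

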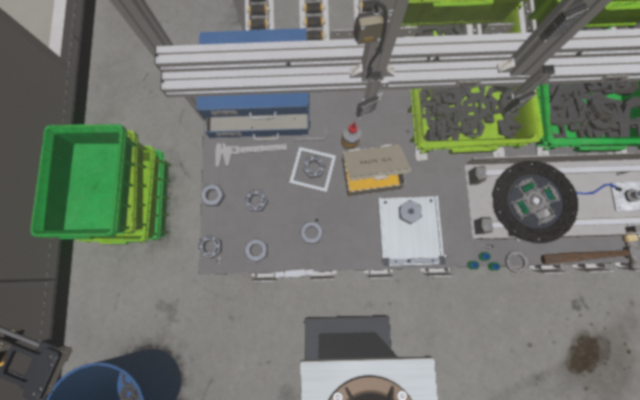

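View pics/side0.png

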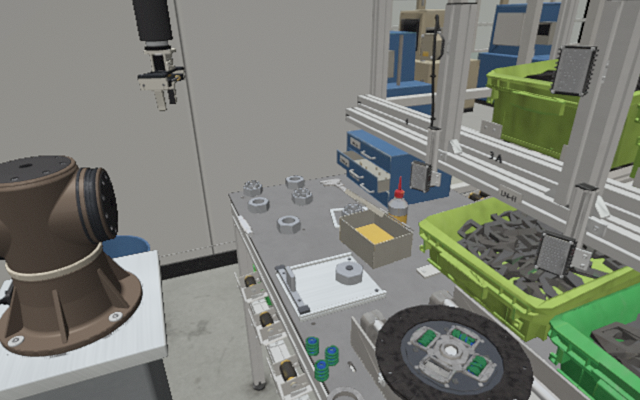

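Top view: the sample in the frame is at (314,163), and the nuts are at (212,195), (256,200), (210,245), (256,250) and (311,232). The carrier is at (411,230). The side view shows the same layout. I'll enlarge the nuts to tell their shapes.

Run:
```python
import cv2,numpy as np
a=cv2.imread("pics/top0.png");b=cv2.imread("pics/side0.png")
c=cv2.resize(a[140:275,190:350],None,fx=5,fy=4.4*5/4.4,interpolation=cv2.INTER_CUBIC)[:600]
c=cv2.resize(a[145:265,190:350],None,fx=5,fy=5,interpolation=cv2.INTER_CUBIC)
cv2.imwrite("pics/top1.png",c)
d=cv2.resize(b[165:325,230:443],(800,600),interpolation=cv2.INTER_CUBIC)
cv2.imwrite("pics/side1.png",d)
```

```text
(no output)
```

View pics/top1.png

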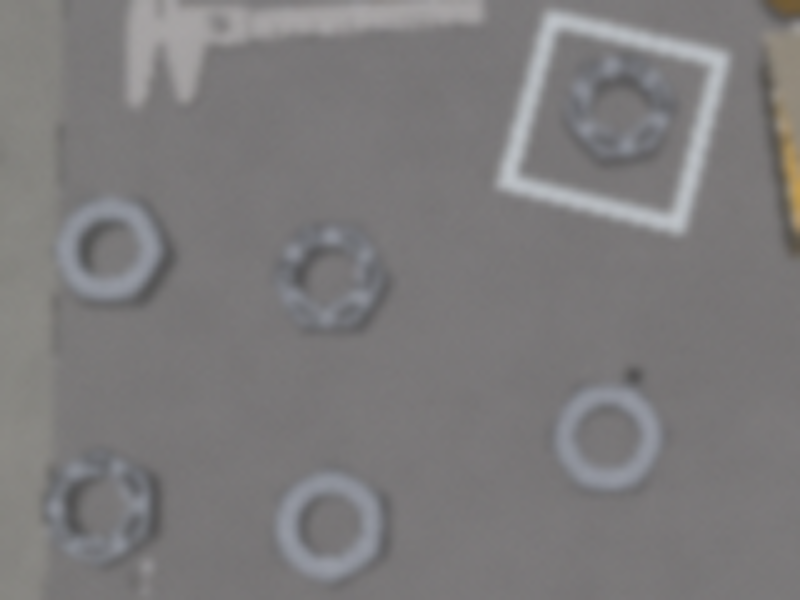

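View pics/side1.png

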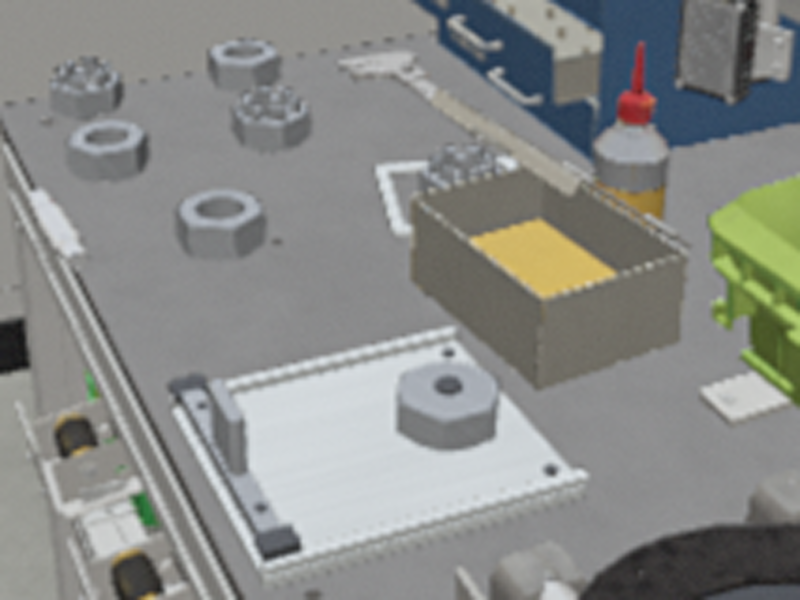

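The sample is a castle nut, with crown slots visible in both views. The loose castles are at top crop (330,277) and (100,507), which is full-image (256,200) and (210,246). Next I'll fit projected models to image edges in both views.

```bash
cat > vis.py <<'E'
import cv2,numpy as np
from scipy.ndimage import map_coordinates
from scipy.optimize import minimize
from cell import manip
P={n:manip.camera_params(n) for n in("top","side")}
def proj(n,X):
    p=P[n]; return cv2.projectPoints(np.float64(X).reshape(-1,3),cv2.Rodrigues(p["R"])[0],p["t"],p["camera_matrix"],None)[0][:,0]
def ray(n,uv,z):
    p=P[n]; d=p["R"].T@np.linalg.solve(p["camera_matrix"],[*uv,1]); c=-p["R"].T@p["t"]; return c+d*(z-c[2])/d[2]
def tri(a,b):
    M=[p["camera_matrix"]@np.c_[p["R"],p["t"]] for p in(P["top"],P["side"])]
    X=cv2.triangulatePoints(M[0],M[1],np.float64(a),np.float64(b))[:,0]; return X[:3]/X[3]
def grab(k=3):
    return {n:np.mean([manip.get_image(n) for _ in range(k)],0).astype(np.uint8) for n in P}
def grad(im,s=.8):
    g=cv2.GaussianBlur(cv2.cvtColor(im,cv2.COLOR_BGR2GRAY).astype(np.float32),(0,0),s)
    return np.minimum(np.hypot(cv2.Sobel(g,5,1,0),cv2.Sobel(g,5,0,1)),120)
def circ(r,z,n=60,a0=0):
    a=np.arange(n)*2*np.pi/n+a0; return np.c_[r*np.cos(a),r*np.sin(a),a*0+z]
def hexa(z): return circ(.026/np.cos(np.pi/6),z,6,np.pi/6)
def dense(q):
    q=np.vstack([q,q[:1]]); return np.vstack([np.linspace(a,b,40,endpoint=False) for a,b in zip(q[:-1],q[1:])])
def tf(X,p):
    c,s=np.cos(p[2]),np.sin(p[2]); return X@np.array([[c,s,0],[-s,c,0],[0,0,1]])+[p[0],p[1],p[3]]
def fit(G,hulls,curves,p0,views=("top","side"),zfree=True):
    def sc(p):
        p=p if zfree else [*p[:3],p0[3]]; s=0
        for n in views:
            L=[dense(cv2.convexHull(proj(n,tf(h,p)).astype(np.float32))[:,0]) for h in hulls]+[proj(n,tf(c,p)) for c in curves]
            s+=sum(map_coordinates(G[n],[l[:,1],l[:,0]],order=1).mean() for l in L)
        return -s
    best=None
    for dy in np.radians([-25,-15,-5,5,15,25] if len(p0)<5 else [0]):
        sim=np.array([[p0[0],p0[1],p0[2]+dy,p0[3]]]*5)+np.vstack([np.zeros(4),np.diag([.008,.008,.15,.008])])
        r=minimize(sc,sim[0],method="Nelder-Mead",options=dict(initial_simplex=sim,xatol=1e-5,fatol=1e-3,maxiter=600))
        if best is None or r.fun<best.fun: best=r
    return best.x,-best.fun
def box(x0,x1,y0,y1,z0,z1): return np.array([[x,y,z] for x in(x0,x1) for y in(y0,y1) for z in(z0,z1)])
CASTLE=([np.vstack([hexa(0),hexa(.024),circ(.0225,.032)])],[circ(.0225,.032),circ(.016,.032)])
E
python3 - <<'E'
from vis import *
I=grab(); G={n:grad(I[n]) for n in I}
for nm,t,s in(("A",(256,200.4),(302.2,193.5)),("B",(210,246.4),(253,185)),("loc",(411.5,211),(349,267.5))):
    X=tri(t,s); print(nm,"tri mm",np.round(X*1e3,1))
    for v in(("top",),("side",),("top","side")):
        if nm=="loc":
            h=hexa(.022); p,f=fit(G,[np.vstack([hexa(0),h])],[dense(h[:,:2]) if 0 else np.vstack([np.linspace(a,b,40) for a,b in zip(h,np.roll(h,-1,0))])],[X[0],X[1],0.52,.008],v,len(v)>1)
        else: p,f=fit(G,*CASTLE,[X[0],X[1],0.,0.],v,len(v)>1)
        print(v,np.round(p[:2]*1e3,1),"yaw",np.round(np.degrees(p[2])%60,1),"z",np.round(p[3]*1e3,1),round(f,1))
# carrier outline
rails=np.vstack([box(-.085,.085,-.075,-.069,0,.015),box(-.085,.085,.069,.075,0,.015)])
c=ray("top",(411,231),.01)
for v in(("top",),("top","side")):
    p,f=fit(G,[rails],[],[c[0],c[1],0,0],v,len(v)>1); print("carrier",np.round(p*1e3,1),np.degrees(p[2]),f)
E
```

```text
A tri mm [541.6 261.3  24. ]
('top',) [539.  257.4] yaw 3.8 z -9.3 113.7
('side',) [544.7 266.1] yaw 23.6 z -0.7 138.6
('top', 'side') [541.7 260.4] yaw 50.7 z -16.6 285.7
B tri mm [429.1 375.   26. ]
('top',) [426.8 370.4] yaw 49.3 z 5.5 132.3
('side',) [429.2 377.1] yaw 36.5 z -6.2 165.9
('top', 'side') [429.  373.9] yaw 49.6 z -12.2 321.3
loc tri mm [ 499.7 -126.    31.7]
('top',) [ 499.  -122.3] yaw 31.9 z 13.7 199.3
('side',) [ 498.9 -125.8] yaw 32.9 z 5.0 211.2
('top', 'side') [ 499.9 -123.1] yaw 33.6 z 5.9 408.6
carrier [ 454.8 -124.4    1.9   10. ] 0.10787048521676224 104.8150863647461
carrier [ 454.9 -123.9   -7.8    2. ] -0.44455166719067135 190.93370056152344
```

Run:
```python
from vis import *
I=grab(); G={n:grad(I[n]) for n in I}
def sc2(n,q,yaw,hull,curves,z):
    f=lambda p:-sum(map_coordinates(G[n],[l[:,1],l[:,0]],order=1).mean() for l in
      [dense(cv2.convexHull(proj(n,tf(h,[p[0],p[1],yaw,z])).astype(np.float32))[:,0]) for h in hull]+[proj(n,tf(c,[p[0],p[1],yaw,z])) for c in curves])
    r=minimize(f,q,method="Nelder-Mead",options=dict(initial_simplex=np.array([q,[q[0]+.006,q[1]],[q[0],q[1]+.006]]),xatol=1e-5)); return -r.fun,r.x
for nm,q in(("A",(.541,.260)),("B",(.429,.374))):
    for d in range(-30,30,6):
        a=sc2("top",q,np.radians(d),*CASTLE,0);b=sc2("side",q,np.radians(d),*CASTLE,0)
        print(nm,d,round(a[0],1),np.round(a[1]*1e3,1),round(b[0],1),np.round(b[1]*1e3,1))
rails=np.vstack([box(-.085,.085,-.075,-.069,0,.015),box(-.085,.085,.069,.075,0,.015)])
for d in np.arange(-3,3.1,1):
    a=sc2("top",(.455,-.124),np.radians(d),[rails],[],0);b=sc2("side",(.455,-.124),np.radians(d),[rails],[],0)
    print("car",d,round(a[0],1),np.round(a[1]*1e3,1),round(b[0],1),np.round(b[1]*1e3,1))
a=cv2.resize(I["top"][190:272,370:452],(600,600),interpolation=cv2.INTER_CUBIC);
cv2.imwrite("pics/car.png",a)
m=cv2.inRange(I["top"],(165,165,165),(255,255,255))[180:285,360:460]
k=max(cv2.findContours(m,0,1)[0],key=cv2.contourArea); print(cv2.minAreaRect(k))
```

```text
A -30 110.3 [538.8 258. ] 138.8 [544.3 266.4]
A -24 110.6 [538.4 257.9] 138.0 [544.8 266.1]
A -18 111.5 [538.4 257.8] 135.6 [544.9 266.1]
A -12 111.9 [538.6 257.8] 136.6 [544.1 266.4]
A -6 112.1 [538.7 257.9] 136.7 [544.1 266.5]
A 0 112.4 [538.8 258. ] 136.8 [544.1 266.5]
A 6 113.5 [539.9 261.3] 137.8 [544.3 266.4]
A 12 112.5 [538.9 258.4] 137.8 [544.3 266.4]
A 18 113.4 [538.9 258. ] 137.9 [544.3 266.4]
A 24 111.8 [538.9 258.4] 137.8 [544.7 266.1]
B -30 127.1 [427.5 370.3] 165.3 [429.3 377.1]
B -24 127.4 [427.6 370.2] 166.7 [429.3 377.1]
B -18 129.6 [427.3 370.3] 166.3 [429.1 375. ]
B -12 131.4 [426.6 370.4] 164.9 [429.4 377. ]
B -6 128.6 [427.2 370.5] 165.4 [428.7 374.9]
B 0 127.6 [427.3 370.4] 165.2 [428.7 374.9]
B 6 127.2 [426.  370.4] 164.5 [429.3 377.1]
B 12 127.5 [426.  370.4] 165.5 [429.3 377.1]
B 18 127.8 [426.6 370.3] 165.7 [429.3 377.1]
B 24 127.7 [427.2 370.3] 165.1 [429.2 377.2]
car -3.0 95.4 [ 452.4 -123.2] 83.7 [ 456.5 -121.8]
car -2.0 98.3 [ 454.6 -125. ] 89.7 [ 455.6 -121.1]
car -1.0 103.3 [ 454.7 -124.3] 90.1 [ 455.3 -123.8]
car 0.0 105.7 [ 454.2 -126.1] 91.7 [ 455.7 -123.2]
car 1.0 105.0 [ 454.3 -125.3] 88.6 [ 456.4 -122. ]
car 2.0 101.8 [ 454.7 -125.6] 82.7 [ 457.7 -122.6]
car 3.0 103.8 [ 453.  -126.3] 73.8 [ 460.5 -126.4]
((50.65852355957031, 47.91423797607422), (61.774314880371094, 61.67759323120117), 88.15238952636719)
```

View pics/car.png

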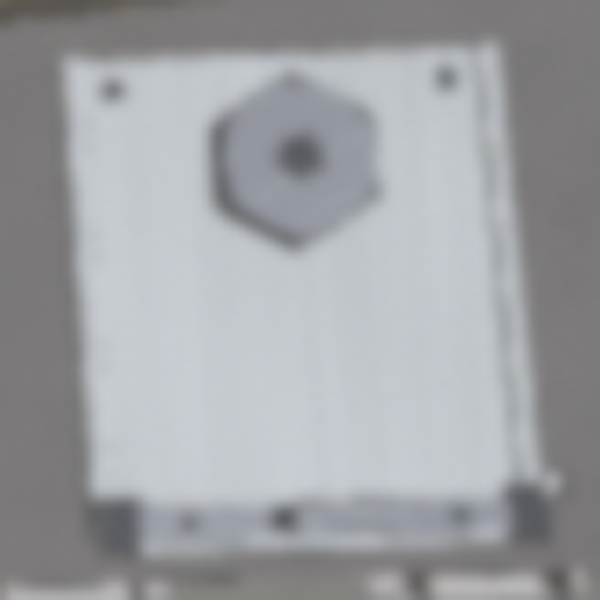

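The carrier fits at about (455,-124.5) mm with yaw about 0.3°, and the locator at (499.5,-124), which matches its +45 mm offset. Nut A is at about (541,261) and B at about (428,373). Flat angles are rough, so I'll check them by the grip width.

```bash
cat > go.py <<'E'
import sys,numpy as np
from scipy.spatial.transform import Rotation as R
from cell import manip
def show(args):
    x,y,z,h=map(float,args) # mm, mm, mm, closing line heading deg
    s=manip.state(); q=s["eef_rot"]; r=R.from_quat(q[[1,2,3,0]]); M=r.as_matrix()
    cur=np.degrees(np.arctan2(M[1,1],M[0,1])); d=(h-cur+90)%180-90
    ht=np.radians(cur+d); T=np.c_[[-np.sin(ht),np.cos(ht),0],[np.cos(ht),np.sin(ht),0],[0,0,-1]]
    T[:,0]=np.cross(T[:,1],T[:,2])
    D=np.array([x,y,z])/1e3-s["position"]
    print("cur",np.round(s["position"]*1e3,1),"head",round(cur%180,1),"j6",round(s["joints"][5],2),"tilt",np.round(M[:,2],3),"rot z",round(-d,1),"then dp cm",np.round(T.T@D*100,2),"F",np.round(s["wrist_force"],1),"w",round(s["width"]*1e3,1),"t",round(s["t"],2))
show(sys.argv[1:5])
E
python3 go.py 541 261.5 100 63
```

```text
cur [242.1 630.1 226.6] head 69.0 j6 -0.29 tilt [ 0.  0. -1.] rot z 6.0 then dp cm [43.36 19.27 12.66] F [ 0.3 -0.9  0. ] w 87.6 t 0.7
```

```bash
python3 -m handwheel '{"claw":[1,1,1,1,1,1,1,1,1,1,1],"dp":[[0,0,0],[4.8,2.1,0.5],[4.8,2.1,1.5],[4.8,2.1,1.5],[4.8,2.1,1.5],[4.8,2.1,1.5],[4.8,2.1,1.5],[4.8,2.1,1.5],[4.8,2.1,1.5],[4.8,2.1,1.5],[0,0,0]],"rot":[[0,0,6],[0,0,0],[0,0,0],[0,0,0],[0,0,0],[0,0,0],[0,0,0],[0,0,0],[0,0,0],[0,0,0],[0,0,0]]}' 20; python3 go.py 541 261.5 5 63
```

```text
t: 2.08
position: [0.5421, 0.2621, 0.1001]
eef_rot: [0.001, 0.972, -0.236, -0.001]
wrist_force: [-0.5, -0.8, -0.5]
width: 0.0873
grasp_force: 0.0
cur [542.1 262.1 100.1] head 62.7 j6 0.32 tilt [-0.002 -0.002 -1.   ] rot z -0.3 then dp cm [-0.07  0.1   9.51] F [-0.5 -0.8 -0.5] w 87.3 t 2.08
```

```bash
python3 -m handwheel '{"claw":[1,1,1],"dp":[[0,0,5],[0,0,2],[0,0,0]],"rot":[[0,0,0],[0,0,0],[0,0,0]]}' 20
python3 - <<'E'
from vis import *
I=grab(1)
a=cv2.resize(I["top"][160:240,206:306],(600,480),interpolation=cv2.INTER_CUBIC)
b=cv2.resize(I["side"][150:230,260:360],(600,480),interpolation=cv2.INTER_CUBIC)
cv2.imwrite("pics/a.png",cv2.resize(np.hstack([a,b]),(800,320)))
E
```

```text
t: 2.45
position: [0.5401, 0.2652, 0.0303]
eef_rot: [0.001, 0.972, -0.233, -0.001]
wrist_force: [0.3, -0.4, -0.4]
width: 0.0879
grasp_force: 0.0
```

View pics/a.png

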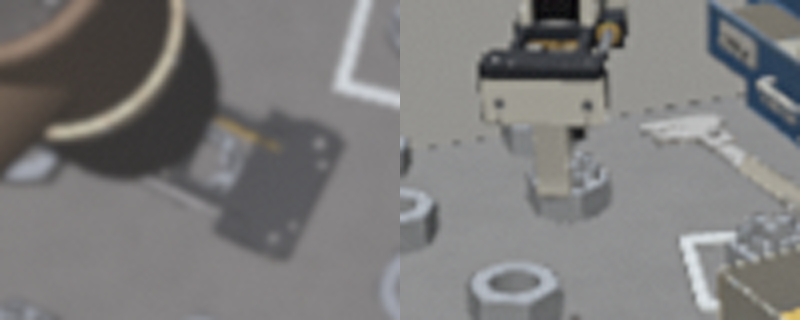

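The side view shows the gripper over nut A, with the nut between the fingers at about (565,190) in the composite. The fingers are already around its crown with no contact force, so I'll descend and close.

```bash
python3 -m handwheel '{"claw":[1,1,-1,-1,-1,-1],"dp":[[0,0,1.5],[0,0,1.0],[0,0,0],[0,0,0],[0,0,0],[0,0,0]],"rot":[[0,0,0],[0,0,0],[0,0,0],[0,0,0],[0,0,0],[0,0,0]]}' 12; python3 go.py 541 261.5 5 63
```

```text
t: 3.3
position: [0.5411, 0.2654, 0.0068]
eef_rot: [-0.0, 0.972, -0.234, 0.0]
wrist_force: [-1.1, -0.8, 1.7]
width: 0.0529
grasp_force: 4.9
cur [541.1 265.4   6.8] head 63.0 j6 0.32 tilt [ 0.  0. -1.] rot z -0.0 then dp cm [0.17 0.35 0.18] F [-1.1 -0.8  1.7] w 52.9 t 3.3
```

```bash
python3 -m handwheel '{"claw":[-1,-1,0.8,0.8,0.8,0.8,0.8,0.8,0.8,0.8,-1,-1,-1,-1,-1],"dp":[[0,0,0],[0,0,0],[0,0,0],[0,0,0],[0,0,0],[0,0,0],[0,0,0],[0,0,0],[0,0,0],[0,0,0],[0,0,0],[0,0,0],[0,0,0],[0,0,0],[0,0,0]],"rot":[[0,0,0],[0,0,0],[0,0,0],[0,0,0],[0,0,10],[0,0,10],[0,0,10],[0,0,10],[0,0,10],[0,0,10],[0,0,0],[0,0,0],[0,0,0],[0,0,0],[0,0,0]]}' 12; python3 go.py 541 261.5 5 3
```

```text
t: 5.18
position: [0.5412, 0.2656, 0.0066]
eef_rot: [-0.0, 0.726, -0.688, 0.0]
wrist_force: [0.7, 0.8, -0.3]
width: 0.0523
grasp_force: 11.7
cur [541.2 265.6   6.6] head 3.0 j6 -0.73 tilt [ 0.  0. -1.] rot z 0.0 then dp cm [0.41 0.04 0.16] F [ 0.7  0.8 -0.3] w 52.3 t 5.17
```

```bash
python3 -m handwheel '{"claw":[-1,-1,-1,-1,-1,-1,-1],"dp":[[0,0,-2],[0,0,-5],[0,0,-5],[0,0,-3],[0,0,0],[0,0,0],[0,0,0]],"rot":[[0,0,0],[0,0,0],[0,0,0],[0,0,-9],[0,0,-9.3],[0,0,-9],[0,0,0]]}' 30; python3 go.py 449 -92.8 60 30.3
python3 - <<'E'
from vis import *
print(np.round(ray("top",(375,175),.127),3),np.round(ray("top",(375,150),.1),3),np.round(ray("top",(375,192),.06),3))
E
```

```text
t: 6.05
position: [0.5406, 0.2652, 0.1562]
eef_rot: [0.0, 0.867, -0.498, -0.0]
wrist_force: [-0.1, -0.0, -2.5]
width: 0.0524
grasp_force: 29.4
cur [540.6 265.2 156.2] head 30.2 j6 -0.25 tilt [-0.001 -0.    -1.   ] rot z -0.1 then dp cm [26.29 25.97  9.62] F [-0.1 -0.  -2.5] w 52.4 t 6.05
[ 0.571 -0.026  0.127] [ 0.639 -0.034  0.1  ] [ 0.545 -0.034  0.06 ]
```

```bash
python3 -m handwheel '{"claw":[-1,-1,-1,-1,-1,-1,-1,-1,-1,-1,-1],"dp":[[3.3,3.25,0],[3.3,3.25,0],[3.3,3.25,0],[3.3,3.25,0],[3.3,3.25,0],[3.3,3.25,0],[3.3,3.25,0],[3.2,3.2,0],[0,0,5],[0,0,4.6],[0,0,0]],"rot":[[0,0,0],[0,0,0],[0,0,0],[0,0,0],[0,0,0],[0,0,0],[0,0,0],[0,0,0],[0,0,0],[0,0,0],[0,0,0]]}' 30; python3 go.py 449 -92.8 20 30.3
```

```text
t: 7.42
position: [0.4466, -0.0932, 0.058]
eef_rot: [0.002, 0.866, -0.5, -0.003]
wrist_force: [0.5, -0.1, -2.2]
width: 0.0525
grasp_force: 29.4
cur [446.6 -93.2  58. ] head 30.1 j6 0.3 tilt [-0.008 -0.001 -1.   ] rot z -0.2 then dp cm [ 0.09 -0.23  3.8 ] F [ 0.5 -0.1 -2.2] w 52.5 t 7.42
```

```bash
python3 -m handwheel '{"claw":[-1,-1,-1,-1],"dp":[[0.1,-0.2,2.5],[0,0,1.6],[0,0,0],[0,0,0]],"rot":[[0,0,-0.2],[0,0,0],[0,0,0],[0,0,0]]}' 30; python3 go.py 449 -92.8 17 30.3;  python3 -m handwheel '{"claw":[-1,-1,-1,-1],"dp":[[0.26,-0.15,0],[0.17,-0.1,0],[0.09,-0.05,0],[0,0,0]],"rot":[[0,0,0],[0,0,0],[0,0,0],[0,0,0]]}' 30; python3 go.py 456 -96.8 17 30.3
```

```text
t: 7.92
position: [0.4531, -0.0921, 0.0211]
eef_rot: [-0.001, 0.868, -0.496, 0.001]
wrist_force: [-0.4, 0.1, -2.4]
width: 0.0524
grasp_force: 29.4
cur [453.1 -92.1  21.1] head 30.5 j6 0.3 tilt [ 0.002  0.    -1.   ] rot z 0.2 then dp cm [-0.14  0.39  0.41] F [-0.4  0.1 -2.4] w 52.4 t 7.92
t: 8.43
position: [0.4553, -0.095, 0.0195]
eef_rot: [0.0, 0.868, -0.497, -0.001]
wrist_force: [-7.1, 7.0, 1.8]
width: 0.0521
grasp_force: 29.3
cur [455.3 -95.   19.5] head 30.4 j6 0.31 tilt [-0.003  0.001 -1.   ] rot z 0.1 then dp cm [0.19 0.03 0.25] F [-7.1  7.   1.8] w 52.1 t 8.43
```

```bash
python3 -m handwheel '{"claw":[-1,-1,-1,-1,-1,-1],"dp":[[-0.25,0.15,0],[0,0,0],[0,0,0.3],[0,0,0.2],[0,0,0],[0,0,0]],"rot":[[0,0,0],[0,0,0],[0,0,0],[0,0,0],[0,0,0],[0,0,0]]}' 30; python3 go.py 456 -96.8 14.6 30.3
```

```text
t: 9.18
position: [0.4547, -0.094, 0.0145]
eef_rot: [-0.0, 0.868, -0.496, 0.0]
wrist_force: [0.1, -1.0, -1.0]
width: 0.0525
grasp_force: 29.5
cur [454.7 -94.   14.5] head 30.5 j6 0.31 tilt [ 0. -0. -1.] rot z 0.2 then dp cm [ 0.31  0.03 -0.01] F [ 0.1 -1.  -1. ] w 52.5 t 9.18
```

```bash
python3 -m handwheel '{"claw":[-1,-1,-1,-1],"dp":[[0.17,-0.1,0],[0.09,-0.05,0],[0,0,0],[0,0,0]],"rot":[[0,0,0],[0,0,0],[0,0,0],[0,0,0]]}' 30; python3 go.py 456 -96.8 14.6 30.3;python3 -m handwheel '{"claw":[-1,-1],"dp":[[0.05,-0.03,0],[0,0,0]],"rot":[[0,0,0],[0,0,0]]}' 4; python3 go.py 456 -96.8 14.6 30.3; python3 -c "
from cell import manip
print(manip.state()['ft_torque'])"
```

```text
t: 9.68
position: [0.4555, -0.095, 0.0145]
eef_rot: [0.0, 0.868, -0.497, -0.001]
wrist_force: [-7.2, 8.6, 8.0]
width: 0.052
grasp_force: 29.4
cur [455.5 -95.   14.5] head 30.5 j6 0.31 tilt [-0.003  0.001 -1.   ] rot z 0.2 then dp cm [ 0.19  0.05 -0.01] F [-7.2  8.6  8. ] w 52.0 t 9.68
t: 9.93
position: [0.4566, -0.096, 0.0144]
eef_rot: [0.001, 0.868, -0.496, -0.001]
wrist_force: [-5.8, -0.6, 3.6]
width: 0.0522
grasp_force: 4.0
cur [456.6 -96.   14.4] head 30.5 j6 0.32 tilt [-0.002 -0.    -1.   ] rot z 0.2 then dp cm [ 0.04  0.09 -0.02] F [-5.8 -0.6  3.6] w 52.2 t 9.93
[ 0.00409623  2.03018231 -0.08687669]
```

```bash
python3 -m handwheel '{"claw":[0.6,0.6,0.6,0.6,1,1,1,1,1],"dp":[[0,0,0],[0,0,0],[0,0,-1],[0,0,-5],[0,0,-5],[0,0,-3],[0,0,0],[0,0,0],[0,0,0]],"rot":[[0,0,0],[0,0,0],[0,0,0],[0,0,0],[0,0,0],[0,0,-9.5],[0,0,-9.5],[0,0,0],[0,0,0]]}' 12; python3 go.py 428 376.5 100 49.5
```

```text
t: 11.05
position: [0.4574, -0.0957, 0.1545]
eef_rot: [0.0, 0.938, -0.348, -0.0]
wrist_force: [-0.1, 0.5, 0.4]
width: 0.0876
grasp_force: 0.0
cur [457.4 -95.7 154.5] head 49.3 j6 0.64 tilt [-0. -0. -1.] rot z -0.2 then dp cm [-32.91 -34.     5.45] F [-0.1  0.5  0.4] w 87.6 t 11.05
```

```bash
python3 -m handwheel '{"claw":[1,1,1,1,1,1,1,1,1,1,1,1],"dp":[[-4.1,-4.25,0],[-4.1,-4.25,0],[-4.1,-4.25,0],[-4.1,-4.25,0],[-4.1,-4.25,0],[-4.1,-4.25,0],[-4.1,-4.25,0],[-4.2,-4.25,0],[0,0,3],[0,0,3],[0,0,0],[0,0,0]],"rot":[[0,0,0],[0,0,0],[0,0,0],[0,0,0],[0,0,0],[0,0,0],[0,0,0],[0,0,0],[0,0,0],[0,0,0],[0,0,0],[0,0,0]]}' 12; python3 go.py 428 376.5 32 49.5
```

```text
t: 12.55
position: [0.4289, 0.3768, 0.0953]
eef_rot: [-0.0, 0.938, -0.347, 0.0]
wrist_force: [0.2, 0.1, -0.6]
width: 0.0877
grasp_force: 0.0
cur [428.9 376.8  95.3] head 49.4 j6 -0.2 tilt [ 0.001  0.    -1.   ] rot z -0.1 then dp cm [-0.05  0.08  6.33] F [ 0.2  0.1 -0.6] w 87.7 t 12.55
```

```bash
python3 -m handwheel '{"claw":[1,1,1],"dp":[[0,0,4],[0,0,2.3],[0,0,0]],"rot":[[0,0,0],[0,0,0],[0,0,0]]}' 12
python3 - <<'E'
from vis import *
I=grab(1)
a=cv2.resize(I["top"][190:278,170:280],(600,480),interpolation=cv2.INTER_CUBIC)
b=cv2.resize(I["side"][145:225,210:310],(600,480),interpolation=cv2.INTER_CUBIC)
cv2.imwrite("pics/b.png",cv2.resize(np.hstack([a,b]),(800,320)))
E
```

```text
t: 12.92
position: [0.4284, 0.3761, 0.0315]
eef_rot: [0.001, 0.938, -0.347, -0.0]
wrist_force: [1.1, -0.4, 0.9]
width: 0.0875
grasp_force: 0.0
```

View pics/b.png

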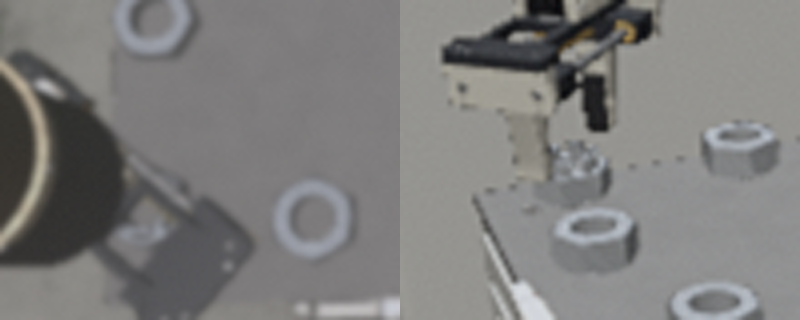

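The side view shows nut B between the near finger at (530,150) and the far finger at (598,105) in the composite, with no contact.

```bash
python3 -m handwheel '{"claw":[1,1,-1,-1,-1,-1,-1,-1],"dp":[[0,0,1.5],[0,0,1.0],[0,0,0],[0,0,0],[0,0,0],[0,0,0],[0,0,0],[0,0,0]],"rot":[[0,0,0],[0,0,0],[0,0,0],[0,0,0],[0,0,0],[0,0,0],[0,0,0],[0,0,0]]}' 12; python3 go.py 428 376.5 6.6 49.5
```

```text
t: 14.02
position: [0.4287, 0.3769, 0.0069]
eef_rot: [-0.0, 0.938, -0.346, 0.0]
wrist_force: [-0.0, 0.6, 1.6]
width: 0.0576
grasp_force: 12.0
cur [428.7 376.9   6.9] head 49.5 j6 -0.2 tilt [ 0.001  0.001 -1.   ] rot z -0.0 then dp cm [-0.02  0.08  0.03] F [-0.   0.6  1.6] w 57.6 t 14.03
```

```bash
python3 -m handwheel '{"claw":[0.9,0.9,0.9,0.9,-1,-1,-1,-1,-1,-1],"dp":[[0,0,0],[0,0,0],[0,0,0],[0,0,0],[0,0,0],[0,0,0],[0,0,0],[0,0,0],[0,0,0],[0,0,0]],"rot":[[0,0,0],[0,0,0],[0,0,6.2],[0,0,6.1],[0,0,0],[0,0,0],[0,0,0],[0,0,0],[0,0,0],[0,0,0]]}' 12; python3 go.py 428 376.5 6.6 37.2
```

```text
t: 15.28
position: [0.4285, 0.3766, 0.0066]
eef_rot: [-0.0, 0.896, -0.445, 0.0]
wrist_force: [0.2, 0.2, 0.2]
width: 0.0532
grasp_force: 11.7
cur [428.5 376.6   6.6] head 37.2 j6 -0.41 tilt [ 0.  0. -1.] rot z -0.0 then dp cm [-0.02  0.04 -0.  ] F [0.2 0.2 0.2] w 53.2 t 15.28
```

```bash
python3 -m handwheel '{"claw":[0.8,0.8,0.8,0.8,0.8,0.8,0.8,0.8,-1,-1,-1,-1,-1,-1],"dp":[[0,0,0],[0,0,0],[0,0,0],[0,0,0],[0,0,0],[0,0,0],[0,0,0],[0,0,0],[0,0,0],[0,0,0],[0,0,0],[0,0,0],[0,0,0],[0,0,0]],"rot":[[0,0,0],[0,0,0],[0,0,10.3],[0,0,10.3],[0,0,10.3],[0,0,10.3],[0,0,10.3],[0,0,10.3],[0,0,0],[0,0,0],[0,0,0],[0,0,0],[0,0,0],[0,0,0]]}' 12; python3 go.py 428 376.5 6.6 155
```

```text
t: 17.02
position: [0.4284, 0.3765, 0.0066]
eef_rot: [-0.0, -0.54, 0.842, -0.0]
wrist_force: [0.3, -0.1, 0.9]
width: 0.052
grasp_force: 11.8
cur [428.4 376.5   6.6] head 155.4 j6 -1.49 tilt [-0. -0. -1.] rot z 0.4 then dp cm [ 0.02  0.04 -0.  ] F [ 0.3 -0.1  0.9] w 52.0 t 17.02
```

```bash
python3 -m handwheel '{"claw":[-1,-1,-1,-1,-1,-1],"dp":[[0,0,0],[0,0,-2],[0,0,-5],[0,0,-5],[0,0,-3],[0,0,0]],"rot":[[0,0,0],[0,0,0],[0,0,0],[0,0,0],[0,0,5],[0,0,0]]}' 30; python3 go.py 450.5 -161.4 60 150.4
```

```text
t: 17.77
position: [0.429, 0.3775, 0.1588]
eef_rot: [0.002, -0.503, 0.864, 0.001]
wrist_force: [0.8, -0.4, -3.5]
width: 0.0519
grasp_force: 29.7
cur [429.  377.5 158.8] head 150.4 j6 -1.58 tilt [ 0.002  0.004 -1.   ] rot z -0.0 then dp cm [ 45.8  -28.49   9.88] F [ 0.8 -0.4 -3.5] w 51.9 t 17.77
```

```bash
python3 -m handwheel '{"claw":[-1,-1,-1,-1,-1,-1,-1,-1,-1,-1,-1,-1,-1],"dp":[[4.58,-2.85,0],[4.58,-2.85,0],[4.58,-2.85,0],[4.58,-2.85,0],[4.58,-2.85,0],[4.58,-2.85,0],[4.58,-2.85,0],[4.58,-2.85,0],[4.58,-2.85,0],[4.58,-2.85,0],[0,0,5],[0,0,5],[0,0,0]],"rot":[[0,0,0],[0,0,0],[0,0,0],[0,0,0],[0,0,0],[0,0,0],[0,0,0],[0,0,0],[0,0,0],[0,0,0],[0,0,0],[0,0,0],[0,0,0]]}' 30;python3 -m handwheel '{"claw":[-1,-1],"dp":[[0,0,0],[0,0,0]],"rot":[[0,0,0],[0,0,0]]}' 30; python3 go.py 450.5 -161.4 15.5 150.4
```

```text
t: 19.4
position: [0.4453, -0.1628, 0.0525]
eef_rot: [-0.005, -0.503, 0.865, 0.003]
wrist_force: [-0.6, -0.6, -2.6]
width: 0.0522
grasp_force: 29.7
t: 19.65
position: [0.4513, -0.1623, 0.0583]
eef_rot: [0.001, -0.503, 0.864, -0.001]
wrist_force: [-0.4, -0.8, -2.9]
width: 0.0519
grasp_force: 29.7
cur [ 451.3 -162.3   58.3] head 150.4 j6 -0.58 tilt [ 0.003 -0.    -1.   ] rot z 0.0 then dp cm [-0.03  0.12  4.28] F [-0.4 -0.8 -2.9] w 51.9 t 19.65
```

```bash
python3 -m handwheel '{"claw":[-1,-1,-1,-1],"dp":[[0,0,3],[0,0,1.28],[0,0,0],[0,0,0]],"rot":[[0,0,0],[0,0,0],[0,0,0],[0,0,0]]}' 30; python3 -m handwheel '{"claw":[-1,-1,-1,-1,-1],"dp":[[-0.35,-0.2,0],[-0.17,-0.1,0],[-0.09,-0.05,0],[0,0,0],[0,0,0]],"rot":[[0,0,0],[0,0,0],[0,0,0],[0,0,0],[0,0,0]]}' 30; python3 go.py 457.5 -157.4 15.5 150.4
```

```text
t: 20.15
position: [0.4504, -0.1624, 0.0145]
eef_rot: [0.0, -0.503, 0.864, -0.0]
wrist_force: [0.1, 0.0, -2.8]
width: 0.0519
grasp_force: 29.8
t: 20.78
position: [0.4558, -0.1589, 0.0137]
eef_rot: [-0.0, -0.503, 0.864, 0.0]
wrist_force: [-0.4, -0.6, -3.9]
width: 0.0515
grasp_force: 29.8
cur [ 455.8 -158.9   13.7] head 150.4 j6 -0.59 tilt [-0.  0. -1.] rot z -0.0 then dp cm [-0.21 -0.07 -0.18] F [-0.4 -0.6 -3.9] w 51.5 t 20.77
```

```bash
python3 -m handwheel '{"claw":[-1,-1,-1,-1],"dp":[[-0.17,-0.1,0],[0,0,0],[-0.09,-0.05,0],[0,0,0]],"rot":[[0,0,0],[0,0,0],[0,0,0],[0,0,0]]}' 30; python3 go.py 457.5 -157.4 15.5 150.4
```

```text
t: 21.28
position: [0.4583, -0.1574, 0.0137]
eef_rot: [-0.0, -0.503, 0.864, 0.0]
wrist_force: [-0.0, 0.2, -3.1]
width: 0.0519
grasp_force: 29.8
cur [ 458.3 -157.4   13.7] head 150.4 j6 -0.59 tilt [-0. -0. -1.] rot z -0.0 then dp cm [ 0.04  0.07 -0.18] F [-0.   0.2 -3.1] w 51.9 t 21.27
```

```bash
python3 -m handwheel '{"claw":[-1,-1],"dp":[[-0.09,-0.05,0],[0,0,0]],"rot":[[0,0,0],[0,0,0]]}' 30;python3 -m handwheel '{"claw":[-1,-1],"dp":[[-0.09,-0.05,0],[0,0,0]],"rot":[[0,0,0],[0,0,0]]}' 30; python3 go.py 457.5 -157.4 15.5 150.4
```

```text
t: 21.52
position: [0.4583, -0.1572, 0.0135]
eef_rot: [-0.001, -0.503, 0.864, 0.0]
wrist_force: [-3.4, -3.7, -1.6]
width: 0.0517
grasp_force: 29.8
t: 21.78
position: [0.4583, -0.157, 0.0135]
eef_rot: [-0.002, -0.503, 0.864, 0.001]
wrist_force: [-6.1, -6.4, 0.5]
width: 0.0518
grasp_force: 29.8
cur [ 458.3 -157.    13.5] head 150.4 j6 -0.6 tilt [-0.003 -0.001 -1.   ] rot z -0.0 then dp cm [ 0.07  0.05 -0.2 ] F [-6.1 -6.4  0.5] w 51.8 t 21.77
```

```bash
python3 -m handwheel '{"claw":[-1,-1,-1,-1,-1],"dp":[[0.17,0.1,0],[-0.2,0.36,0],[-0.22,0.36,0],[0,0,0],[0,0,0]],"rot":[[0,0,0],[0,0,0],[0,0,0],[0,0,0],[0,0,0]]}' 30; python3 go.py 454.1 -150 14.5 150.4
```

```text
t: 22.4
position: [0.454, -0.1498, 0.0137]
eef_rot: [-0.0, -0.503, 0.864, 0.0]
wrist_force: [-3.9, -0.0, -3.3]
width: 0.0519
grasp_force: 29.8
cur [ 454.  -149.8   13.7] head 150.4 j6 -0.61 tilt [-0.001  0.    -1.   ] rot z 0.0 then dp cm [ 0.01 -0.01 -0.08] F [-3.9 -0.  -3.3] w 51.9 t 22.4
```

```bash
python3 -m handwheel '{"claw":[-1,-1,-1],"dp":[[0,0,0.1],[0,0,0.05],[0,0,0]],"rot":[[0,0,0],[0,0,0],[0,0,0]]}' 30; python3 go.py 454.1 -150 14.5 150.4
```

```text
t: 22.78
position: [0.4541, -0.1499, 0.0133]
eef_rot: [-0.0, -0.503, 0.864, 0.0]
wrist_force: [-8.5, 4.1, 16.2]
width: 0.0521
grasp_force: 29.8
cur [ 454.1 -149.9   13.3] head 150.4 j6 -0.61 tilt [-0.  0. -1.] rot z 0.0 then dp cm [ 0.01 -0.   -0.12] F [-8.5  4.1 16.2] w 52.1 t 22.77
```

```bash
python3 -m handwheel '{"claw":[-1,0.6,0.6,0.6,0.6,0.6,0.6,0.6,0.6,0.6,0.6,0.6,0.6,0.6],"dp":[[0,0,-0.08],[0,0,0],[0,0,0],[0,0,-2],[0,0,-4],[0,0,0],[0,0,0],[0,0,0],[0,0,0],[0,0,0],[0,0,0],[-4.66,-2.9,0],[0,0,0],[0,0,0]],"rot":[[0,0,0],[0,0,0],[0,0,0],[0,0,0],[0,0,0],[0,0,-10],[0,0,-10],[0,0,-10],[0,0,-10],[0,0,-10],[0,0,-10],[0,0,0],[0,0,0],[0,0,0]]}' 4; python3 go.py 455.4 -95 14.5 30.4
```

```text
t: 24.52
position: [0.4564, -0.0949, 0.0733]
eef_rot: [-0.0, 0.868, -0.497, 0.0]
wrist_force: [0.6, 0.5, -0.2]
width: 0.0703
grasp_force: 0.0
cur [456.4 -94.9  73.3] head 30.5 j6 0.31 tilt [ 0.001  0.    -1.   ] rot z 0.1 then dp cm [-0.04  0.09  5.88] F [ 0.6  0.5 -0.2] w 70.3 t 24.52
```

```bash
python3 -m handwheel '{"claw":[0.6,0.6,0.6,-1,-1,-1],"dp":[[-0.03,0.08,3.5],[0,0,2.3],[0,0,0],[0,0,0],[0,0,0],[0,0,0]],"rot":[[0,0,0],[0,0,0],[0,0,0],[0,0,0],[0,0,0],[0,0,0]]}' 15; python3 go.py 453.7 -98.0 14.5 30.4
```

```text
t: 25.28
position: [0.4558, -0.0954, 0.016]
eef_rot: [-0.001, 0.868, -0.497, 0.001]
wrist_force: [-0.8, -0.2, 4.9]
width: 0.0517
grasp_force: 15.0
cur [455.8 -95.4  16. ] head 30.4 j6 0.31 tilt [ 0.002  0.    -1.   ] rot z -0.0 then dp cm [0.12 0.31 0.15] F [-0.8 -0.2  4.9] w 51.7 t 25.27
```

```bash
python3 -m handwheel '{"claw":[-1,-1,-1,-1],"dp":[[0.06,0.12,0],[0.06,0.12,0],[0,0,0],[0,0,0]],"rot":[[0,0,0],[0,0,0],[0,0,0],[0,0,0]]}' 15; python3 go.py 453.7 -98.0 14.5 30.4;  python3 -m handwheel '{"claw":[-1,-1],"dp":[[0.04,0.07,0],[0,0,0]],"rot":[[0,0,0],[0,0,0]]}' 15; python3 go.py 453.7 -98.0 14.5 30.4
```

```text
t: 25.78
position: [0.4551, -0.0969, 0.016]
eef_rot: [-0.001, 0.868, -0.497, 0.001]
wrist_force: [0.9, 5.4, 7.0]
width: 0.0519
grasp_force: 15.0
cur [455.1 -96.9  16. ] head 30.4 j6 0.32 tilt [ 0.003  0.001 -1.   ] rot z 0.0 then dp cm [0.03 0.18 0.15] F [0.9 5.4 7. ] w 51.9 t 25.77
t: 26.02
position: [0.4549, -0.0973, 0.016]
eef_rot: [-0.001, 0.868, -0.497, 0.001]
wrist_force: [-0.3, 6.6, 7.0]
width: 0.0519
grasp_force: 15.0
cur [454.9 -97.3  16. ] head 30.4 j6 0.32 tilt [ 0.004  0.001 -1.   ] rot z 0.0 then dp cm [-0.    0.13  0.15] F [-0.3  6.6  7. ] w 51.9 t 26.02
```

```bash
python3 -m handwheel '{"claw":[-1,-1,-1],"dp":[[0,0,-0.04],[0.05,0.09,0],[0,0,0]],"rot":[[0,0,0],[0,0,0],[0,0,0]]}' 25; python3 go.py 453.7 -98.0 14.5 30.4;  python3 -m handwheel '{"claw":[-1,-1],"dp":[[0.05,0.08,0],[0,0,0]],"rot":[[0,0,0],[0,0,0]]}' 25; python3 go.py 453.7 -98.0 14.5 30.4
```

```text
t: 26.4
position: [0.4537, -0.0989, 0.016]
eef_rot: [-0.001, 0.868, -0.497, 0.001]
wrist_force: [1.8, 4.6, 6.6]
width: 0.0517
grasp_force: 25.0
cur [453.7 -98.9  16. ] head 30.4 j6 0.32 tilt [ 0.002  0.    -1.   ] rot z 0.0 then dp cm [-0.08 -0.04  0.15] F [1.8 4.6 6.6] w 51.7 t 26.4
t: 26.65
position: [0.4533, -0.0998, 0.016]
eef_rot: [-0.001, 0.868, -0.497, 0.001]
wrist_force: [2.1, 4.7, 5.8]
width: 0.0519
grasp_force: 25.0
cur [453.3 -99.8  16. ] head 30.4 j6 0.32 tilt [ 0.002  0.    -1.   ] rot z 0.0 then dp cm [-0.14 -0.12  0.15] F [2.1 4.7 5.8] w 51.9 t 26.65
```

```bash
python3 -m handwheel '{"claw":[-1,-1,-1,-1],"dp":[[0,0,-0.1],[-0.15,-0.14,0],[0,0,0],[0,0,0]],"rot":[[0,0,0],[0,0,0],[0,0,0],[0,0,0]]}' 25; python3 go.py 453.7 -98.0 14.5 30.4
```

```text
t: 27.15
position: [0.452, -0.0982, 0.0162]
eef_rot: [0.0, 0.868, -0.497, -0.0]
wrist_force: [0.0, 0.3, -2.7]
width: 0.052
grasp_force: 25.0
cur [452.  -98.2  16.2] head 30.4 j6 0.32 tilt [-0.001 -0.    -1.   ] rot z -0.0 then dp cm [ 0.07 -0.15  0.17] F [ 0.   0.3 -2.7] w 52.0 t 27.15
```

```bash
python3 -m handwheel '{"claw":[-1,-1,-1],"dp":[[0.07,-0.13,0],[0,0,0],[0,0,0]],"rot":[[0,0,0],[0,0,0],[0,0,0]]}' 25; python3 go.py 453.7 -98.0 14.5 30.4; python3 -m handwheel '{"claw":[-1,-1,-1],"dp":[[0.06,-0.03,0],[0,0,0],[0,0,0]],"rot":[[0,0,0],[0,0,0],[0,0,0]]}' 25; python3 go.py 453.7 -98.0 14.5 30.4
```

```text
t: 27.52
position: [0.454, -0.098, 0.0164]
eef_rot: [0.0, 0.868, -0.497, -0.0]
wrist_force: [0.3, -0.0, -1.9]
width: 0.0518
grasp_force: 25.0
cur [454.  -98.   16.4] head 30.4 j6 0.32 tilt [-0. -0. -1.] rot z -0.0 then dp cm [-0.02  0.03  0.19] F [ 0.3 -0.  -1.9] w 51.8 t 27.52
t: 27.9
position: [0.4542, -0.0983, 0.0163]
eef_rot: [0.0, 0.868, -0.497, -0.0]
wrist_force: [-1.6, 0.8, -3.2]
width: 0.0517
grasp_force: 25.0
cur [454.2 -98.3  16.3] head 30.4 j6 0.32 tilt [-0.001  0.    -1.   ] rot z -0.0 then dp cm [-0.06  0.03  0.18] F [-1.6  0.8 -3.2] w 51.7 t 27.9
```

```bash
python3 -m handwheel '{"claw":[-1,-1,-1],"dp":[[0.03,-0.02,0.06],[0,0,0],[0,0,0]],"rot":[[0,0,0],[0,0,0],[0,0,0]]}' 25; python3 go.py 453.7 -98.0 14.5 30.4; python3 -m handwheel '{"claw":[0.6,0.6,0.6,0.6,0.6,0.6,0.6,0.6,0.6,0.6,0.6,0.6,0.6],"dp":[[0,0,0],[0,0,0],[0,0,-2],[0,0,-4],[0,0,0],[0,0,0],[0,0,0],[0,0,0],[0,0,0],[0,0,0],[-4.5,2.6,0],[0,0,0],[0,0,0]],"rot":[[0,0,0],[0,0,0],[0,0,0],[0,0,0],[0,0,10],[0,0,10],[0,0,10],[0,0,10],[0,0,10],[0,0,10],[0,0,0],[0,0,0],[0,0,0]]}' 4; python3 go.py 454.1 -150.8 14.5 150.4
```

```text
t: 28.28
position: [0.4542, -0.0984, 0.016]
eef_rot: [0.0, 0.868, -0.497, -0.0]
wrist_force: [-6.0, 4.2, 5.4]
width: 0.0518
grasp_force: 25.0
cur [454.2 -98.4  16. ] head 30.4 j6 0.32 tilt [-0.001  0.    -1.   ] rot z -0.0 then dp cm [-0.06  0.02  0.15] F [-6.   4.2  5.4] w 51.8 t 28.27
t: 29.9
position: [0.4548, -0.0464, 0.076]
eef_rot: [0.0, -0.503, 0.864, -0.0]
wrist_force: [0.5, -0.2, -0.5]
width: 0.0703
grasp_force: 0.0
cur [454.8 -46.4  76. ] head 150.5 j6 -0.85 tilt [ 0. -0. -1.] rot z 0.1 then dp cm [ 9.11 -5.1   6.15] F [ 0.5 -0.2 -0.5] w 70.3 t 29.9
```

```bash
python3 -m handwheel '{"claw":[0.6,0.6,0.6,0.6],"dp":[[4.5,-2.55,0],[4.6,-2.55,0],[0,0,0],[0,0,0]],"rot":[[0,0,0],[0,0,0],[0,0,0],[0,0,0]]}' 4; python3 go.py 454.1 -150.8 14.5 150.4
python3 - <<'E'
from vis import *
I=grab(2)
a=cv2.resize(I["top"][185:275,365:465],(600,540),interpolation=cv2.INTER_CUBIC)
b=cv2.resize(I["side"][240:325,265:395],(800,540),interpolation=cv2.INTER_CUBIC)
cv2.imwrite("pics/c.png",cv2.resize(b,(800,523)))
E
```

```text
t: 30.4
position: [0.4536, -0.1518, 0.0757]
eef_rot: [-0.0, -0.502, 0.865, 0.0]
wrist_force: [-0.1, 0.2, -0.4]
width: 0.0699
grasp_force: 0.0
cur [ 453.6 -151.8   75.7] head 150.3 j6 -0.61 tilt [-0. -0. -1.] rot z -0.1 then dp cm [-0.11  0.    6.12] F [-0.1  0.2 -0.4] w 69.9 t 30.4
```

View pics/c.png

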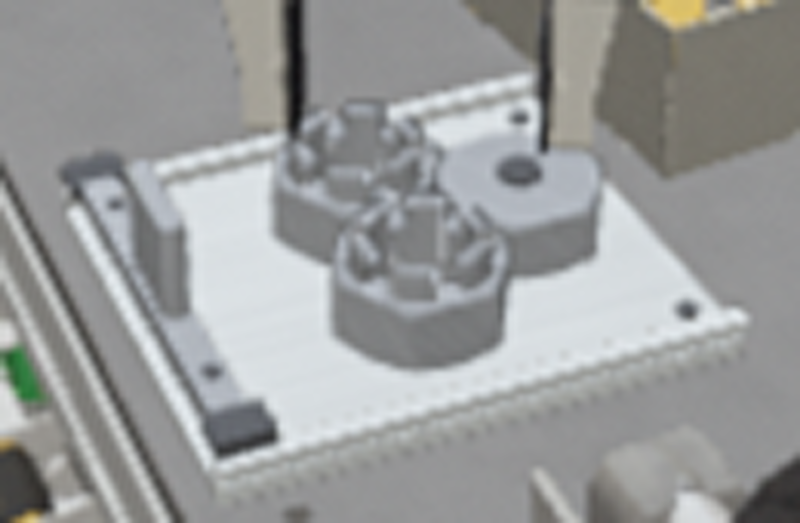

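Both castle nuts sit against the locator: nut 1 at (350,190) and nut 2 at (420,285), with the bar drawn back. I'll regrip nut 2 and press it gently into the corner.

```bash
python3 -m handwheel '{"claw":[0.6,0.6,0.6,-1,-1,-1],"dp":[[-0.1,0,3.5],[0,0,2.4],[0,0,0],[0,0,0],[0,0,0],[0,0,0]],"rot":[[0,0,0],[0,0,0],[0,0,0],[0,0,0],[0,0,0],[0,0,0]]}' 15; python3 go.py 454.1 -150 14.5 150.4
```

```text
t: 31.35
position: [0.4552, -0.1498, 0.0178]
eef_rot: [0.001, -0.503, 0.864, -0.0]
wrist_force: [-0.6, 2.9, 6.0]
width: 0.0521
grasp_force: 15.0
cur [ 455.2 -149.8   17.8] head 150.4 j6 -0.61 tilt [ 0.002  0.    -1.   ] rot z -0.0 then dp cm [0.07 0.09 0.33] F [-0.6  2.9  6. ] w 52.1 t 31.35
```

```bash
python3 -m handwheel '{"claw":[-1,-1,-1],"dp":[[-0.06,0.03,-0.05],[0,0,0],[0,0,0]],"rot":[[0,0,0],[0,0,0],[0,0,0]]}' 20; python3 go.py 454.1 -150 14.5 150.4; python3 -m handwheel '{"claw":[-1,-1,-1],"dp":[[-0.06,0,0],[0,0,0],[0,0,0]],"rot":[[0,0,0],[0,0,0],[0,0,0]]}' 20; python3 go.py 454.1 -150 14.5 150.4
```

```text
t: 31.72
position: [0.4549, -0.1493, 0.0179]
eef_rot: [0.0, -0.503, 0.864, -0.0]
wrist_force: [-0.7, 1.3, 6.6]
width: 0.0517
grasp_force: 20.0
cur [ 454.9 -149.3   17.9] head 150.4 j6 -0.61 tilt [ 0.001 -0.    -1.   ] rot z -0.0 then dp cm [0.1  0.04 0.34] F [-0.7  1.3  6.6] w 51.7 t 31.73
t: 32.1
position: [0.4549, -0.1492, 0.0178]
eef_rot: [-0.0, -0.503, 0.864, -0.0]
wrist_force: [-1.6, -3.0, 6.4]
width: 0.0517
grasp_force: 20.0
cur [ 454.9 -149.2   17.8] head 150.4 j6 -0.61 tilt [ 0.    -0.001 -1.   ] rot z -0.0 then dp cm [0.11 0.03 0.33] F [-1.6 -3.   6.4] w 51.7 t 32.1
```

```bash
python3 -m handwheel '{"claw":[-1,-1,-1],"dp":[[-0.06,0,0],[0,0,0],[0,0,0]],"rot":[[0,0,0],[0,0,0],[0,0,0]]}' 20; python3 go.py 454.1 -150 14.5 150.4; python3 -m handwheel '{"claw":[-1,-1,-1],"dp":[[-0.05,0,0],[0,0,0],[0,0,0]],"rot":[[0,0,0],[0,0,0],[0,0,0]]}' 20; python3 go.py 454.1 -150 14.5 150.4
```

```text
t: 32.48
position: [0.455, -0.1488, 0.0178]
eef_rot: [-0.0, -0.503, 0.864, -0.0]
wrist_force: [-1.3, -3.2, 6.5]
width: 0.0517
grasp_force: 20.0
cur [ 455.  -148.8   17.8] head 150.4 j6 -0.61 tilt [-0.    -0.001 -1.   ] rot z -0.0 then dp cm [0.15 0.02 0.33] F [-1.3 -3.2  6.5] w 51.7 t 32.48
t: 32.85
position: [0.4552, -0.1485, 0.0178]
eef_rot: [-0.0, -0.503, 0.864, -0.0]
wrist_force: [-1.5, -3.9, 7.8]
width: 0.0517
grasp_force: 20.0
cur [ 455.2 -148.5   17.8] head 150.4 j6 -0.62 tilt [-0.    -0.001 -1.   ] rot z -0.0 then dp cm [0.18 0.02 0.33] F [-1.5 -3.9  7.8] w 51.7 t 32.85
```

```bash
python3 -m handwheel '{"claw":[-1,-1,-1],"dp":[[0,0,-0.1],[0,0,0],[0,0,0]],"rot":[[0,0,0],[0,0,0],[0,0,0]]}' 20; python3 go.py 454.1 -150 14.5 150.4; python3 -m handwheel '{"claw":[-1,-1,-1],"dp":[[-0.05,0,0],[0,0,0],[0,0,0]],"rot":[[0,0,0],[0,0,0],[0,0,0]]}' 20; python3 go.py 454.1 -150 14.5 150.4
```

```text
t: 33.22
position: [0.4548, -0.1479, 0.018]
eef_rot: [-0.0, -0.503, 0.864, 0.0]
wrist_force: [-0.1, -1.1, -3.0]
width: 0.0518
grasp_force: 20.0
cur [ 454.8 -147.9   18. ] head 150.4 j6 -0.62 tilt [-0.001 -0.    -1.   ] rot z -0.0 then dp cm [ 0.22 -0.05  0.35] F [-0.1 -1.1 -3. ] w 51.8 t 33.23
t: 33.6
position: [0.4556, -0.1474, 0.0183]
eef_rot: [-0.0, -0.503, 0.864, 0.0]
wrist_force: [-0.6, -0.6, -4.0]
width: 0.0517
grasp_force: 20.0
cur [ 455.6 -147.4   18.3] head 150.4 j6 -0.62 tilt [-0.  0. -1.] rot z -0.0 then dp cm [ 0.3  -0.    0.38] F [-0.6 -0.6 -4. ] w 51.7 t 33.6
```

```bash
python3 -m handwheel '{"claw":[-1,-1,-1],"dp":[[-0.05,0,0],[0,0,0],[0,0,0]],"rot":[[0,0,0],[0,0,0],[0,0,0]]}' 20; python3 -m handwheel '{"claw":[-1,-1,-1],"dp":[[-0.05,0,0],[0,0,0],[0,0,0]],"rot":[[0,0,0],[0,0,0],[0,0,0]]}' 20;  python3 go.py 454.1 -150 14.5 150.4
```

```text
t: 33.98
position: [0.4559, -0.1469, 0.0184]
eef_rot: [0.0, -0.503, 0.864, -0.0]
wrist_force: [-0.5, -0.4, -3.0]
width: 0.052
grasp_force: 20.0
t: 34.35
position: [0.4561, -0.1465, 0.0184]
eef_rot: [0.0, -0.503, 0.864, -0.0]
wrist_force: [0.2, -1.0, -3.3]
width: 0.0521
grasp_force: 20.0
cur [ 456.1 -146.5   18.4] head 150.4 j6 -0.62 tilt [ 0. -0. -1.] rot z -0.0 then dp cm [0.4  0.   0.39] F [ 0.2 -1.  -3.3] w 52.1 t 34.35
```

```bash
python3 -m handwheel '{"claw":[-1,-1,-1],"dp":[[-0.06,0,0],[0,0,0],[0,0,0]],"rot":[[0,0,0],[0,0,0],[0,0,0]]}' 20; python3 -m handwheel '{"claw":[-1,-1,-1],"dp":[[-0.06,0,0],[0,0,0],[0,0,0]],"rot":[[0,0,0],[0,0,0],[0,0,0]]}' 20;  python3 go.py 454.1 -150 14.5 150.4
```

```text
t: 34.72
position: [0.4563, -0.146, 0.0184]
eef_rot: [-0.0, -0.503, 0.864, 0.0]
wrist_force: [-0.6, -1.3, -2.8]
width: 0.0518
grasp_force: 20.0
t: 35.1
position: [0.4562, -0.1457, 0.0183]
eef_rot: [-0.0, -0.503, 0.864, 0.0]
wrist_force: [-1.8, -4.9, -0.6]
width: 0.0518
grasp_force: 20.0
cur [ 456.2 -145.7   18.3] head 150.4 j6 -0.62 tilt [-0.001 -0.    -1.   ] rot z -0.0 then dp cm [ 0.48 -0.03  0.38] F [-1.8 -4.9 -0.6] w 51.8 t 35.1
```

```bash
python3 -m handwheel '{"claw":[-1,-1,-1],"dp":[[-0.05,-0.03,0],[0,0,0],[0,0,0]],"rot":[[0,0,0],[0,0,0],[0,0,0]]}' 20; python3 go.py 454.1 -150 14.5 150.4;  python3 -m handwheel '{"claw":[-1,-1,-1],"dp":[[-0.03,-0.03,0.07],[0,0,0],[0,0,0]],"rot":[[0,0,0],[0,0,0],[0,0,0]]}' 20;  python3 go.py 454.1 -150 14.5 150.4
```

```text
t: 35.48
position: [0.4561, -0.1456, 0.0182]
eef_rot: [-0.001, -0.503, 0.864, 0.0]
wrist_force: [-3.5, -5.8, -1.1]
width: 0.0516
grasp_force: 20.0
cur [ 456.1 -145.6   18.2] head 150.4 j6 -0.62 tilt [-0.002 -0.    -1.   ] rot z -0.0 then dp cm [ 0.48 -0.04  0.37] F [-3.5 -5.8 -1.1] w 51.6 t 35.48
t: 35.85
position: [0.4561, -0.1455, 0.0179]
eef_rot: [-0.001, -0.503, 0.864, 0.0]
wrist_force: [-6.0, -4.4, 5.2]
width: 0.0521
grasp_force: 20.0
cur [ 456.1 -145.5   17.9] head 150.4 j6 -0.62 tilt [-0.002 -0.    -1.   ] rot z -0.0 then dp cm [ 0.49 -0.05  0.34] F [-6.  -4.4  5.2] w 52.1 t 35.85
```

```bash
python3 -m handwheel '{"claw":[0.6,0.6,0.6,0.6,0.4,0.4,0.4,0.4],"dp":[[0,0,0],[0,0,0],[0,0,-2],[0,0,-5],[0,0,0],[0,0,0],[0,0,0],[0,0,0]],"rot":[[0,0,0],[0,0,0],[0,0,0],[0,0,0],[0,0,-10],[0,0,-10],[0,0,-10],[0,0,0]]}' 4; python3 go.py 378 -124.5 80 0.4
python3 - <<'E'
from vis import *
I=grab(2)
b=I["side"][240:325,265:395]
cv2.imwrite("pics/d.png",cv2.resize(b,(800,523),interpolation=cv2.INTER_CUBIC))
E
```

```text
t: 36.85
position: [0.4582, -0.1448, 0.0879]
eef_rot: [-0.0, 0.709, -0.705, 0.0]
wrist_force: [-0.4, -0.0, 0.3]
width: 0.0613
grasp_force: 0.0
cur [ 458.2 -144.8   87.9] head 0.3 j6 -0.1 tilt [ 0.001  0.    -1.   ] rot z -0.1 then dp cm [-2.09  8.01  0.79] F [-0.4 -0.   0.3] w 61.3 t 36.85
```

View pics/d.png

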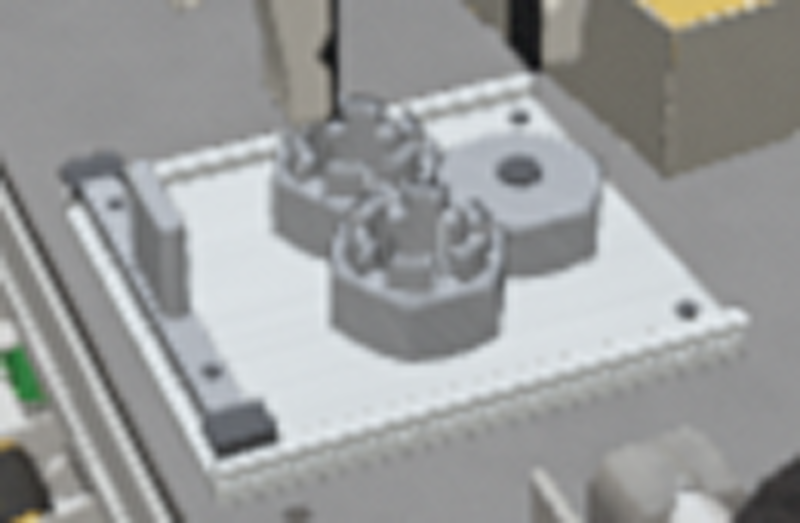

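The nuts are tight at (350,185) and (418,280), flat against the locator and each other. Next is the clamp bar's tab, at (160,240).

```bash
python3 -m handwheel '{"claw":[0.2,0.2,0.2,0.2],"dp":[[-1.05,4.0,0],[-1.04,4.0,0],[0,0,0],[0,0,0]],"rot":[[0,0,0],[0,0,0],[0,0,0],[0,0,0]]}' 10; python3 go.py 378 -124.5 45 0.4
```

```text
t: 37.55
position: [0.3783, -0.1246, 0.0882]
eef_rot: [-0.001, 0.709, -0.705, 0.001]
wrist_force: [0.6, -0.5, -0.7]
width: 0.0529
grasp_force: 0.0
cur [ 378.3 -124.6   88.2] head 0.4 j6 -0.18 tilt [ 0.002  0.    -1.   ] rot z -0.0 then dp cm [-0.01  0.03  4.32] F [ 0.6 -0.5 -0.7] w 52.9 t 37.55
```

```bash
python3 -m handwheel '{"claw":[0.2,0.2,0.2,-1,-1,-1,-1,-1],"dp":[[0,0,2.5],[0,0,1.8],[0,0,0],[0,0,0],[0,0,0],[0,0,0],[0,0,0],[0,0,0]],"rot":[[0,0,0],[0,0,0],[0,0,0],[0,0,0],[0,0,0],[0,0,0],[0,0,0],[0,0,0]]}' 10; python3 go.py 416 -124.5 45 0.4
```

```text
t: 38.55
position: [0.3791, -0.1245, 0.0452]
eef_rot: [-0.001, 0.71, -0.705, 0.001]
wrist_force: [1.0, -2.1, -4.2]
width: 0.0086
grasp_force: 10.0
cur [ 379.1 -124.5   45.2] head 0.4 j6 -0.18 tilt [ 0.003  0.    -1.   ] rot z 0.0 then dp cm [ 0.02 -3.69  0.02] F [ 1.  -2.1 -4.2] w 8.6 t 38.55
```

```bash
python3 -m handwheel '{"claw":[-1,-1,-1,-1,-1,-1,-1,-1,-1,-1],"dp":[[0,0,0],[0,-0.5,0],[0,-0.5,0],[0,-0.5,0],[0,-0.5,0],[0,-0.5,0],[0,-0.5,0],[0,-0.5,0],[0,0,0],[0,0,0]],"rot":[[0,0,0],[0,0,0],[0,0,0],[0,0,0],[0,0,0],[0,0,0],[0,0,0],[0,0,0],[0,0,0],[0,0,0]]}' 25; python3 go.py 418 -124.5 45 0.4;  python3 -m handwheel '{"claw":[-1,-1,-1],"dp":[[0,-0.15,0],[0,-0.1,0],[0,0,0]],"rot":[[0,0,0],[0,0,0],[0,0,0]]}' 25; python3 go.py 418 -124.5 45 0.4
```

```text
t: 39.8
position: [0.4129, -0.1245, 0.0451]
eef_rot: [-0.0, 0.71, -0.705, 0.0]
wrist_force: [0.8, 0.6, 5.6]
width: 0.009
grasp_force: 25.0
cur [ 412.9 -124.5   45.1] head 0.4 j6 -0.16 tilt [ 0.001 -0.    -1.   ] rot z -0.0 then dp cm [ 0.01 -0.51  0.01] F [0.8 0.6 5.6] w 9.0 t 39.8
t: 40.17
position: [0.4148, -0.1245, 0.0451]
eef_rot: [0.0, 0.709, -0.705, -0.0]
wrist_force: [-2.2, 1.5, 8.0]
width: 0.009
grasp_force: 25.0
cur [ 414.8 -124.5   45.1] head 0.4 j6 -0.16 tilt [-0. -0. -1.] rot z -0.0 then dp cm [ 0.01 -0.32  0.01] F [-2.2  1.5  8. ] w 9.0 t 40.17
```

```bash
for i in 1 2 3; do python3 -m handwheel '{"claw":[-1,-1],"dp":[[0,-0.08,0],[0,0,0]],"rot":[[0,0,0],[0,0,0]]}' 25|grep -E "posi|wrist"; done;  python3 go.py 418 -124.5 45 0.4
```

```text
position: [0.4155, -0.1245, 0.0451]
wrist_force: [-1.7, 2.3, 9.5]
position: [0.4163, -0.1245, 0.0451]
wrist_force: [-2.0, 2.4, 9.7]
position: [0.4171, -0.1245, 0.0451]
wrist_force: [-1.5, 1.2, 9.1]
cur [ 417.1 -124.5   45.1] head 0.4 j6 -0.16 tilt [-0.001 -0.    -1.   ] rot z -0.0 then dp cm [ 0.   -0.09  0.01] F [-1.5  1.2  9.1] w 8.7 t 40.92
```

```bash
for i in 1 2 3; do python3 -m handwheel '{"claw":[-1,-1],"dp":[[0,-0.05,0],[0,0,0]],"rot":[[0,0,0],[0,0,0]]}' 25|grep -E "posi|wrist"; done;  python3 go.py 418 -124.5 45 0.4
```

```text
position: [0.4176, -0.1244, 0.0451]
wrist_force: [-1.4, 2.9, 8.7]
position: [0.418, -0.1245, 0.0451]
wrist_force: [-1.9, 2.2, 8.8]
position: [0.4183, -0.1245, 0.0451]
wrist_force: [-3.0, 2.7, 10.0]
cur [ 418.3 -124.5   45.1] head 0.4 j6 -0.16 tilt [-0.001 -0.    -1.   ] rot z -0.0 then dp cm [0.   0.03 0.01] F [-3.   2.7 10. ] w 8.7 t 41.67
```

```bash
for i in 1 2; do python3 -m handwheel '{"claw":[-1,-1],"dp":[[0,-0.04,0],[0,0,0]],"rot":[[0,0,0],[0,0,0]]}' 25|grep -E "posi|wrist"; done;  python3 - <<'E'
from vis import *
I=grab(2)
b=cv2.resize(I["side"][240:325,265:395],(800,523),interpolation=cv2.INTER_CUBIC)
cv2.imwrite("pics/e.png",b)
E
```

```text
position: [0.4183, -0.1245, 0.0451]
wrist_force: [-3.8, 2.7, 11.8]
position: [0.4183, -0.1245, 0.0451]
wrist_force: [-5.0, 3.4, 13.7]
```

View pics/e.png

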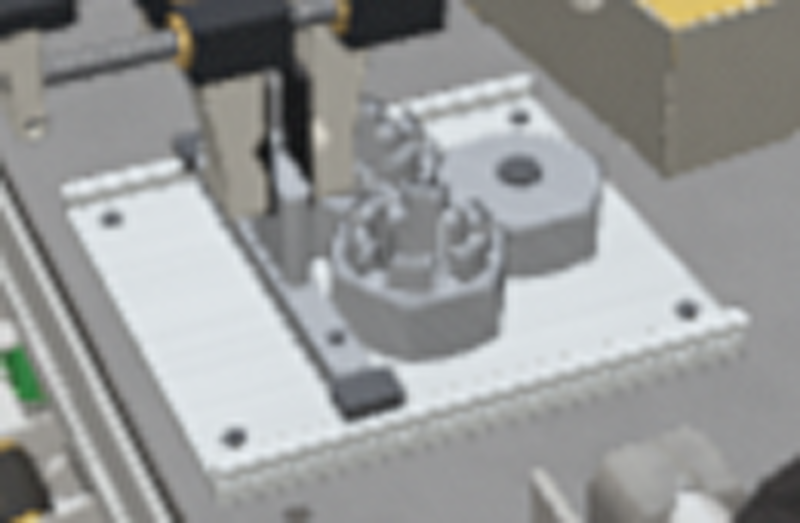

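The tab pinch is at about (280,190). The bar's front meets nut 2's corner at (330,265) and it stalled at about 40 mm travel with the force rising, so the pack is closed. I'll relax and let go.

```bash
python3 -m handwheel '{"claw":[-1,-1,-0.5,-0.5,-0.5,-0.5,-0.5,-0.5,-0.5],"dp":[[0,0.06,-0.1],[0,0.03,-0.1],[0,0,0],[0,0,0],[0,0,-2],[0,0,-4],[0,0,-5],[0,0,0],[0,0,0]],"rot":[[0,0,0],[0,0,0],[0,0,0],[0,0,0],[0,0,0],[0,0,0],[0,0,0],[0,0,0],[0,0,0]]}' 10; python3 go.py 418 -124.5 45 0.4
python3 - <<'E'
from vis import *
I=grab(3)
b=cv2.resize(I["side"][240:325,265:395],(800,523),interpolation=cv2.INTER_CUBIC)
cv2.imwrite("pics/f.png",b)
E
```

```text
t: 43.5
position: [0.4186, -0.1244, 0.1568]
eef_rot: [-0.0, 0.709, -0.705, 0.0]
wrist_force: [-0.4, 0.3, 0.3]
width: 0.0221
grasp_force: 0.0
cur [ 418.6 -124.4  156.8] head 0.4 j6 -0.16 tilt [ 0.001  0.    -1.   ] rot z -0.0 then dp cm [1.000e-02 6.000e-02 1.118e+01] F [-0.4  0.3  0.3] w 22.1 t 43.5
```

View pics/f.png

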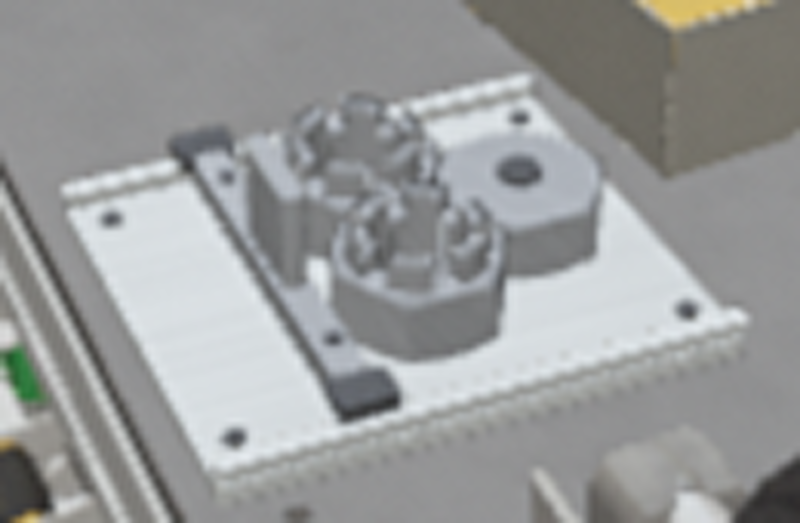

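The bar may have crept back slightly when I relaxed, so I'll quantify it between the last two pictures.

Run:
```python
from vis import *
g=lambda f:cv2.cvtColor(cv2.imread(f),cv2.COLOR_BGR2GRAY).astype(np.float32)
e,f,d=g("pics/e.png"),g("pics/f.png"),g("pics/d.png")
def sh(a,b,x0,x1,y0,y1,m=15):
    r=cv2.matchTemplate(b[y0-m:y1+m,x0-m:x1+m],a[y0:y1,x0:x1],cv2.TM_CCOEFF_NORMED); k=cv2.minMaxLoc(r)[3]; return k[0]-m,k[1]-m
print("bar",sh(e,f,300,410,300,420),"static",sh(e,f,600,760,280,400),sh(e,f,200,270,400,460),"nut2",sh(d,f,330,510,250,360),sh(e,f,400,510,250,360),"nut1",sh(d,f,370,440,110,180))
s=(800/130); a=proj("side",[[.41,-.18,.02],[.411,-.18,.02]]); print("px per mm x",(a[1]-a[0])*s)
```

```text
bar (-3, 1) static (0, 0) (0, 0) nut2 (0, 0) (0, 0) nut1 (0, 0)
px per mm x [ 3.19473332 -0.87975518]
```

The bar came back about 0.9 mm and the nuts are unmoved. I'll regrip the tab, push it home, and open without relaxing.

```bash
python3 -m handwheel '{"claw":[-0.4,-0.4,-0.4,-0.4,-1,-1,-1],"dp":[[0,0.1,4],[0,0,4],[0,0,3.1],[0,0,0],[0,0,0],[0,0,0],[0,0,0]],"rot":[[0,0,0],[0,0,0],[0,0,0],[0,0,0],[0,0,0],[0,0,0],[0,0,0]]}' 15; for i in 1 2 3; do python3 -m handwheel '{"claw":[-1,-1],"dp":[[0,-0.05,0],[0,0,0]],"rot":[[0,0,0],[0,0,0]]}' 15|grep -E "posi|wrist"; done
```

```text
t: 44.68
position: [0.4183, -0.1244, 0.0468]
eef_rot: [-0.001, 0.71, -0.705, 0.001]
wrist_force: [-2.4, 1.6, 6.8]
width: 0.009
grasp_force: 15.0
position: [0.4183, -0.1244, 0.0468]
wrist_force: [-3.6, 1.2, 9.4]
position: [0.4184, -0.1244, 0.0467]
wrist_force: [-5.9, 3.2, 12.0]
position: [0.4185, -0.1244, 0.0467]
wrist_force: [-7.3, 3.7, 14.6]
```

```bash
python3 -m handwheel '{"claw":[-0.5,-0.5,-0.5,-0.5,-0.5,-0.5,-0.5],"dp":[[0,0,0],[0,0,0],[0,0,-2],[0,0,-5],[0,0,-5],[0,0,0],[0,0,0]],"rot":[[0,0,0],[0,0,0],[0,0,0],[0,0,0],[0,0,0],[0,0,0],[0,0,0]]}' 15
python3 - <<'E'
from vis import *
I=grab(3)
b=cv2.resize(I["side"][240:325,265:395],(800,523),interpolation=cv2.INTER_CUBIC)
cv2.imwrite("pics/g.png",b)
g=lambda f:cv2.cvtColor(cv2.imread(f),cv2.COLOR_BGR2GRAY).astype(np.float32)
e,f,d=g("pics/e.png"),g("pics/g.png"),g("pics/d.png")
def sh(a,b,x0,x1,y0,y1,m=15):
    r=cv2.matchTemplate(b[y0-m:y1+m,x0-m:x1+m],a[y0:y1,x0:x1],cv2.TM_CCOEFF_NORMED); k=cv2.minMaxLoc(r)[3]; return k[0]-m,k[1]-m
print("bar",sh(e,f,300,410,300,420),"nut2",sh(d,f,330,510,250,360),"nut1",sh(d,f,370,440,110,180))
E
```

```text
t: 46.3
position: [0.419, -0.1243, 0.1656]
eef_rot: [-0.0, 0.709, -0.705, 0.0]
wrist_force: [-0.8, 0.1, -1.2]
width: 0.0219
grasp_force: 0.0
bar (0, 0) nut2 (0, 0) nut1 (0, 0)
```

The bar is now at the stalled position and the nuts haven't moved.

```bash
python3 -c "
from cell import manip
print(manip.hand_in())"
```

```text
the job is handed in; nothing more can be done
None
```

I packed the two loose castle nuts against the locator and each other, pushed the clamp bar home at about 40 mm travel, let go, and handed in at about 46 s; the pictures are too coarse to rule out gaps of about 0.5 mm at the nut faces or between the bar and one nut.

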